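# Move the blue tile to the firing rack with a spatula

### The job

Pick up the red-handled spatula by its handle, slide its blade under the freshly painted blue tile and lift the tile clear of its dark rack. Carry it level and set it down centred and square on the empty terracotta rack, then draw the spatula out and leave it lying flat on the bench, well clear of the tile. Do not touch the blue tile with the gripper, and leave the green tile alone.

Things in the scene. Friction and masses are not known exactly. Their poses are not given: they have to be found in the camera images.
- spatula: Spatula on the robot's right, flat on its blade, handle in the air. Origin: under the blade; x to the tip (+y of the robot, within 12 deg), z up. Blade 44 wide, 3 thick, from x -70 to +45 (tip). A neck rises to a level red handle, x -195 to -85, 16 wide, 20 tall, centre line 60 above the blade's underside; pinch it across near x -140, do not push it down. 0.14 kg. Sizes in mm.
- blue_tile: Blue tile with white dots, 100 x 100 x 5, 0.08-0.14 kg. Origin: centre of underside; z up; x along the rails under it, about +y of the robot (within 12 deg). Lies centred (4 mm) and square (3 deg) on one of two fixed dark steel racks (nearer or farther), same form as the terracotta one: underside 23 above the bench, over a 66 wide channel along x, open at both ends. Sizes in mm.
- firing_rack: Empty terracotta rack, fixed, on the robot's left. Base plate 90 x 90 x 3 on the bench; on it two rails along x, 116 long, 12 wide, 66 clear between them, tops 23 above the bench. The channel between them is open at both x ends and above. Origin: centre of underside, at bench height; x along the channel, about +y of the robot (within 9 deg), z up. Sizes in mm.
- green_tile: Green tile of the same size and axes, on the other dark rack, 14 to 18 cm nearer or farther from the robot than the blue one. Leave it alone. Sizes in mm.
Mind the look-alikes: they are no part of the job. There is more than one size of the blue_tile; the job needs the middle-sized.

How it is judged (in metres and radians):
On the way:
1. the blue tile is lifted clear of its rack on the spatula (height (world z) of blue_tile above 0.04 m and contact force between spatula and blue_tile above 0.3 N), for 0.2 s.
At the end, for the whole second after the job is handed in: Blue tile at rest flat (6 deg) on the terracotta rack's rails, centre within 20 mm of the rack's, square within 15 deg; spatula released, at rest flat (8 deg) on the bench, not touching the tile, its origin over 100 mm from the tile's centre (horizontal distance between blue_tile and firing_rack below 0.02 m and angle between the x axis of blue_tile and the x axis of firing_rack, either way round below 0.26 rad and height (world z) of blue_tile between 0.019 and 0.027 m and angle between blue_tile's own z axis and vertical below 0.1 rad and linear speed of each of blue_tile, spatula below 0.02 m/s and horizontal distance between spatula and blue_tile above 0.1 m and contact force between spatula and blue_tile below 0.05 N and height (world z) of spatula between -0.005 and 0.012 m and angle between spatula's own z axis and vertical below 0.15 rad).
It fails at once if the gripper touches the blue tile (contact force between the fingers and blue_tile above 0.5 N).
It fails at once if the arm touches the blue tile (contact force between the arm and blue_tile above 0.5 N).
It fails at once if the blue tile is tipped more than 20 degrees (angle between blue_tile's own z axis and vertical above 0.35 rad).
It fails at once if the green tile is moved more than 15 mm (distance of green_tile from where it was at the start of the episode above 0.015 m).
It also fails if it takes over 58 s, if anything falls off the work surface, if the arm or the gripper's body presses on something with over 40 N, if the wrist force passes 120 N, or if a joint passes its speed limit or range.

### The arm

A 6-joint arm with a two-finger parallel gripper is mounted at the origin on the work surface. World frame = base frame: x ahead of the robot, y to its left, z up, the work surface at z = 0. Lengths are in mm, angles in rad, forces in N, time in s.
With the tool pointing down it reaches from about 400 to 925 mm from the base axis. Payload 12.5 kg.
Tool frame: the origin (TCP) lies midway between the tips of the shut fingers; the grasp point (between the pads) lies 19 mm behind it; z points along the fingers, y is the line along which they close (so a half turn about z gives the same grasp; the last joint's range is limited). The gripper opens to 95 mm and grips with 3 to 60 N. Pads are 20 mm wide; open, the fingers measure 119 mm over their backs; the gripper's body (75 mm by 180 mm) begins 59 mm behind the grasp point.
Start: joints at [-1.381, 0.491, 1.559, -0, 1.092, -0.106], TCP at [182.214, -597.867, 214.661] pointing down, gripper open.
Joint ranges: [-3.1, 3.1], [-0.84, 2.19], [0.05, 2.79], [-1.13, 4.28], [0.06, 2.93], [-2.69, 2.69]. Speed limits (rad/s): [2.22, 2.22, 2.79, 3.14, 3.14, 3.14].

### API

Orientations are given as [roll, pitch, yaw] about the fixed x, y, z axes, in that order (R = Rz(yaw) Ry(pitch) Rx(roll)).
In Python, from cell import state, read_camera, job_done gives the robot as it stands.
- The arm moves only by the tool carry_out, never from a script. Its argument "moves" is a list of rows, each an object with "slide": the shift along the tool's x, y, z as a fraction of full scale, a list of three; "spin": the turn about the tool's z as a fraction of full scale. A call has 1 to 12 rows; each row shifts and turns the commanded pose from where the row before left it, along the tool's axes as they then stand; what a row does not reach is not made up. Full scale, the value 1, is 0.4 m for a shift and 30 degrees for a turn. A row lasts 1/12 s, in which the tool goes at most 41.7 mm and 7.16 degrees, less where a joint would pass 70% of its speed; a pose out of reach is approached as far as the arm can. A call with a number of a shift or a turn outside -1 to 1 is refused whole. A call with a gripper value outside its range is refused whole. "hand" is the closure, from 0 (fully open) to 1 (shut), set as the call begins (left out, the last holds). The fingers move at their own pace and stop on an object; the grip force is fixed at half the most. Time passes only in rows, so rows that do not move let the fingers close. It gives the time, the measured TCP pose, the force, the opening and the grip force at its end, in the units of the state.
- state(): the state, without advancing time (a new reading comes with each control period).
- read_camera(name): name is "side" or "top" or "wrist"; returns a dict with "color" (400x640x3 uint8, red, green, blue), "K" (3x3 intrinsics, pixels), "R" (3x3) and "t" (3): a world point X has camera coordinates R X + t. Camera axes: x right, y down, z forward; pixel columns grow to the right and rows downward; lengths in mm; the calibration is good to about 2 mm. The wrist camera is an equidistant fisheye: a pixel r from the principal point sees the ray r / f radians off the axis. A picture is of the moment at which its call begins. There is no depth.
- job_done(): hands the job in; it is judged then, once.
The state is a dict: "t": time; "joints": joint angles; "qvel": joint speeds; "tau": joint torques, N m; "eef_pos": TCP position; "tcp_rot": TCP orientation; "ft_force": force on the tool from outside, world axes, zero at the start; "moment": the same for the moment, N m; "opening": opening from 0.0 (shut) to 1.0 (fully open); "grip_force": force on a finger pad.
Only numpy, scipy, OpenCV 4.12 (cv2) and the standard library are available. Lean on these libraries where they do the work, as an engineer would, in place of code of your own. Each camera call takes 0.05 s, during which the arm holds its last target. There are 200 camera calls.

## Working session

There is one attempt and no reset: what is moved stays moved. The work goes in short steps, Python scripts to look and compute and a tool call to move; the robot and the scene stay as the last step left them, time stands still between calls to the robot, and variables do not carry over. Pictures are saved under pics/ and viewed, at most 10 in all, crops included, and the job is handed in when it is done.

Besides the shell and the picture viewer there is one more tool, called after "Emit:" by a JSON object that holds its "api" and its "payload". carry_out: Moves the arm, as the interface text tells. Shift numbers are shares of 0.4 m and turn numbers shares of 30 degrees, none past 1 either way. Its arguments: {"type":"object","properties":{"moves":{"type":"array"},"hand":{"type":"number"}},"required":["moves"]}

```bash
mkdir -p pics; ls; python3 - <<'E'
from cell import *
import cv2,pickle
s=state();print(s)
D={}
for n in("top","side","wrist"):
    c=read_camera(n);D[n]=c;cv2.imwrite(f"pics/{n}0.png",c["color"][...,::-1]);print(n,c["K"].tolist(),c["R"].round(4).tolist(),c["t"])
pickle.dump(D,open("d0.pkl","wb"))
E
```

```text
pics
{'t': 0.0, 'joints': array([-1.38060813e+00,  4.91570436e-01,  1.55946510e+00, -8.30093924e-06,
        1.09168001e+00, -1.05553646e-01]), 'qvel': array([-0.00022418,  0.00101089,  0.00010503, -0.00015162, -0.0008833 ,
        0.00034593]), 'tau': array([-8.02637787e-04, -6.12638783e+01, -2.58179981e+01,  6.92001614e-02,
        4.82411915e-02, -1.04864273e-04]), 'eef_pos': array([ 182.15665161, -597.60853258,  214.04959664]), 'tcp_rot': array([-3.14047523e+00, -1.10984662e-04,  2.95745611e-01]), 'ft_force': array([-0.48259478,  0.06019964, -0.01772241]), 'moment': array([-0.02682225, -0.01541708,  0.03295015]), 'grip_force': 0.0, 'opening': 0.99932735893714}
top [[467.21133439455286, 0.0, 319.61450729087056], [0.0, 467.21133439455286, 194.57497470669145], [0.0, 0.0, 1.0]] [[-0.0026, -1.0, -0.0041], [-0.9954, 0.003, -0.0962], [0.0962, 0.0039, -0.9954]] [ -26.98883993  658.59925805 1105.80741267]
side [[364.00018487946653, 0.0, 324.9288704595275], [0.0, 364.00018487946653, 200.52932255030723], [0.0, 0.0, 1.0]] [[0.9885, -0.1498, 0.0233], [-0.0585, -0.5185, -0.853], [0.1398, 0.8418, -0.5213]] [-629.94518888   80.2788893   889.25775978]
wrist [[309.70691628693146, 0.0, 316.05835516042384], [0.0, 309.70691628693146, 198.92798770281752], [0.0, 0.0, 1.0]] [[0.291, -0.9567, -0.0017], [-0.9217, -0.2808, 0.2677], [-0.2566, -0.0763, -0.9635]] [-623.91555256  -29.66250382  391.23493483]
```

View pics/top0.png

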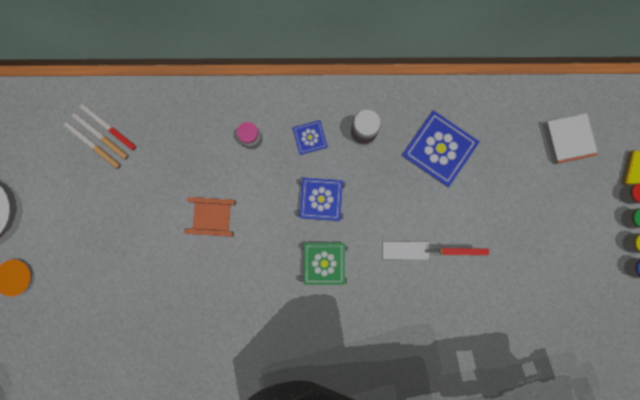

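View pics/side0.png

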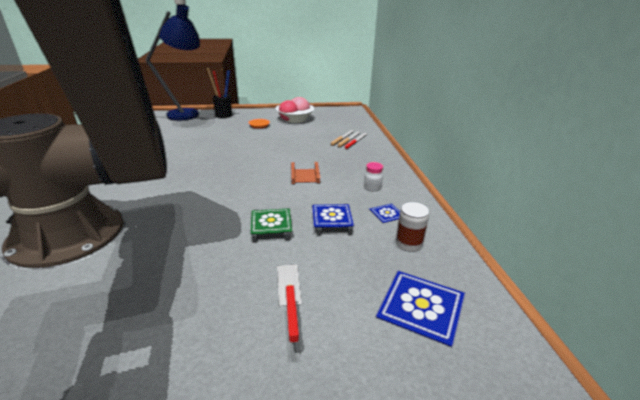

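The top view shows the blue tile at (321,199), green tile at (324,263), terracotta rack at (212,216), spatula blade at x 383–429 and handle to (489,251). The side view agrees. Next I measure them.

```bash
cat > h.py <<'E'
import numpy as np,cv2
def ray(c,uv,z):
    uv=np.atleast_2d(np.array(uv,float));p=np.c_[uv,np.ones(len(uv))]@np.linalg.inv(c["K"]).T@c["R"]
    C=-c["R"].T@c["t"];return (C+p*((z-C[2])/p[:,2])[:,None])[:,:2]
def rect(c,box,z,f):
    u0,v0,u1,v1=box;a=cv2.resize(c["color"][v0:v1,u0:u1],None,fx=8,fy=8,interpolation=cv2.INTER_CUBIC)
    m=f(cv2.cvtColor(a,cv2.COLOR_RGB2HSV).astype(int)).astype(np.uint8)
    cs,_=cv2.findContours(m,0,1);k=max(cs,key=cv2.contourArea)[:,0]
    return cv2.minAreaRect(ray(c,(k+.5)/8-.5+[u0,v0],z).astype(np.float32))
E
python3 - <<'E'
from h import *
import pickle
D=pickle.load(open("d0.pkl","rb"));c=D["top"]
print("cam",-c["R"].T@c["t"])
S=lambda lo,hi,s,v=40:(lambda h:(h[...,0]>=lo)&(h[...,0]<=hi)&(h[...,1]>s)&(h[...,2]>v))
print("blue",rect(c,(290,168,352,232),28,S(100,130,90)))
print("green",rect(c,(295,232,355,295),28,S(45,85,90)))
print("rack",rect(c,(175,185,245,247),23,S(0,20,80)))
print("handle",rect(c,(425,235,500,268),70,lambda h:((h[...,0]<8)|(h[...,0]>170))&(h[...,1]>120)))
print("blade",rect(c,(370,230,430,272),3,lambda h:(h[...,2]>165)&(h[...,1]<40)))
a=c["color"][180:280,175:305][...,::-1];b=c["color"][215:285,370:500][...,::-1]
cv2.imwrite("pics/z.png",cv2.resize(np.vstack([a[:60],b[:40+0]]),None,fx=6,fy=6,interpolation=cv2.INTER_CUBIC))
E
```

```text
cam [ 549.10322588  -33.23191893 1163.90407722]
blue ((648.744140625, -31.46236801147461), (102.06655883789062, 99.9681396484375), 85.65547180175781)
green ((493.2015380859375, -38.628509521484375), (99.36244201660156, 98.18243408203125), 89.78181457519531)
rack ((607.0262451171875, 240.17904663085938), (117.56664276123047, 89.81461334228516), 86.15067291259766)
handle ((522.0548095703125, -366.8307189941406), (107.42194366455078, 14.80838680267334), 89.33207702636719)
blade ((537.9157104492188, -196.9855499267578), (10.63742446899414, 3.575756549835205), 56.84556198120117)
```

View pics/z.png

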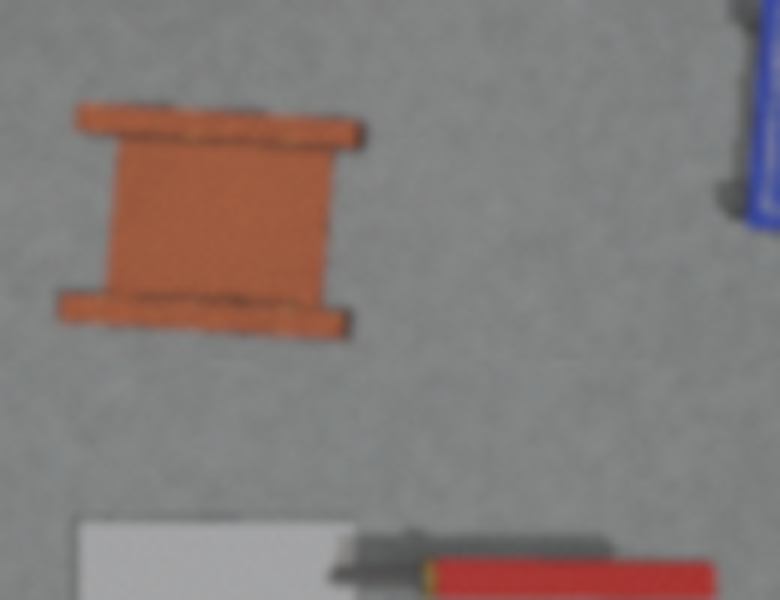

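```bash
python3 - <<'E'
from h import *
import pickle
D=pickle.load(open("d0.pkl","rb"));c=D["top"]
for v in(140,150):print("blade",rect(c,(372,230,440,272),3,lambda h:(h[...,2]>v)&(h[...,1]<40)))
E
```

```text
blade ((522.20947265625, -240.71182250976562), (113.33525085449219, 44.407989501953125), 89.7545166015625)
blade ((522.4558715820312, -240.53326416015625), (111.18643951416016, 41.32707214355469), 89.85318756103516)
```

Emit:
{"api": "carry_out", "payload": {"hand": 0, "moves": [{"slide": [0, 0, 0], "spin": -0.2}, {"slide": [0, 0, 0], "spin": -0.2}]}}

```text
t: 0.32
eef_pos: [182.2, -597.7, 214.4]
tcp_rot: [-3.141, -0.0, 0.51]
ft_force: [0.1, 0.2, -0.2]
opening: 1.0
grip_force: 0.0
```

Emit:
{"api": "carry_out", "payload": {"moves": [{"slide": [0, 0, 0], "spin": -0.2}, {"slide": [0, 0, 0], "spin": -0.2}, {"slide": [0, 0, 0], "spin": -0.2}, {"slide": [0, 0, 0], "spin": -0.2}, {"slide": [0, 0, 0], "spin": -0.2}, {"slide": [0, 0, 0], "spin": -0.2}, {"slide": [0, 0, 0], "spin": -0.2}, {"slide": [0, 0, 0], "spin": -0.2}, {"slide": [0, 0, 0], "spin": -0.2}, {"slide": [0, 0, 0], "spin": -0.21}]}}

```text
t: 1.15
eef_pos: [182.2, -597.7, 214.4]
tcp_rot: [-3.142, -0.0, 1.563]
ft_force: [-0.2, -0.9, 0.6]
opening: 1.001
grip_force: 0.0
```

Emit:
{"api": "carry_out", "payload": {"moves": [{"slide": [0.05, 0.07, 0.0], "spin": 0}, {"slide": [0.05, 0.07, 0.0], "spin": 0}, {"slide": [0.05, 0.07, 0.0], "spin": 0}, {"slide": [0.05, 0.07, 0.0], "spin": 0}, {"slide": [0.05, 0.07, 0.0], "spin": 0}, {"slide": [0.05, 0.07, 0.0], "spin": 0}, {"slide": [0.05, 0.07, 0.0], "spin": 0}, {"slide": [0.05, 0.07, 0.0], "spin": 0}, {"slide": [0.05, 0.07, 0.0], "spin": 0}, {"slide": [0.05, 0.07, 0.0], "spin": 0}, {"slide": [0.05, 0.07, 0.0], "spin": 0}, {"slide": [0.05, 0.07, 0.0], "spin": 0}]}}

```text
t: 2.15
eef_pos: [522.5, -361.0, 214.5]
tcp_rot: [-3.141, -0.0, 1.558]
ft_force: [0.6, -0.2, -0.4]
opening: 1.0
grip_force: 0.0
```

Emit:
{"api": "carry_out", "payload": {"moves": [{"slide": [0.033, 0, 0.05], "spin": 0}, {"slide": [0, 0, 0.08], "spin": 0}, {"slide": [0, 0, 0.08], "spin": 0}, {"slide": [0, 0, 0.08], "spin": 0}, {"slide": [0, 0, 0.06], "spin": 0}, {"slide": [0, 0, 0.04], "spin": 0}, {"slide": [0, 0, 0.044], "spin": 0}, {"slide": [0, 0, 0], "spin": 0}, {"slide": [0, 0, 0], "spin": 0}]}}

```text
t: 2.9
eef_pos: [521.2, -348.9, 40.5]
tcp_rot: [-3.14, -0.001, 1.558]
ft_force: [-0.3, 0.6, 0.1]
opening: 1.001
grip_force: 0.0
```

Emit:
{"api": "carry_out", "payload": {"hand": 1, "moves": [{"slide": [0, 0, 0], "spin": 0}, {"slide": [0, 0, 0], "spin": 0}, {"slide": [0, 0, 0], "spin": 0}, {"slide": [0, 0, 0], "spin": 0}, {"slide": [0, 0, 0], "spin": 0}, {"slide": [0, 0, 0], "spin": 0}, {"slide": [0, 0, 0], "spin": 0}, {"slide": [0, 0, 0], "spin": 0}, {"slide": [0, 0, 0], "spin": 0}, {"slide": [0, 0, 0], "spin": 0}, {"slide": [0, 0, 0], "spin": 0}, {"slide": [0, 0, 0], "spin": 0}]}}

```text
t: 3.9
eef_pos: [521.5, -349.1, 41.0]
tcp_rot: [-3.142, 0.0, 1.558]
ft_force: [-0.0, 0.3, 0.5]
opening: 0.215
grip_force: 0.0
```

Emit:
{"api": "carry_out", "payload": {"moves": [{"slide": [0, 0, 0], "spin": 0}, {"slide": [0, 0, 0], "spin": 0}, {"slide": [0, 0, 0], "spin": 0}, {"slide": [0, 0, 0], "spin": 0}, {"slide": [0, 0, 0], "spin": 0}]}}

```text
t: 4.32
eef_pos: [521.6, -349.1, 41.0]
tcp_rot: [3.142, 0.0, 1.558]
ft_force: [1.0, -1.2, -0.2]
opening: 0.168
grip_force: 30.0
```

Emit:
{"api": "carry_out", "payload": {"moves": [{"slide": [0, 0, -0.05], "spin": 0}, {"slide": [0, 0, -0.05], "spin": 0}, {"slide": [0, 0, 0], "spin": 0}, {"slide": [0, 0, 0], "spin": 0}, {"slide": [0, 0, 0], "spin": 0}]}}

```text
t: 4.73
eef_pos: [521.2, -348.9, 80.3]
tcp_rot: [-3.141, -0.0, 1.558]
ft_force: [-1.0, 0.8, -2.0]
opening: 0.168
grip_force: 30.0
```

```bash
python3 - <<'E'
from h import *
from cell import *
import pickle
s=state();print(s["eef_pos"],s["opening"],s["grip_force"])
D={n:read_camera(n) for n in("top","side")};pickle.dump(D,open("d1.pkl","wb"))
a=D["side"]["color"][190:370,220:400][...,::-1]
cv2.imwrite("pics/s1.png",cv2.resize(a,None,fx=3.3,fy=3.3,interpolation=cv2.INTER_CUBIC))
a=D["top"]["color"][170:290,280:440][...,::-1]
cv2.imwrite("pics/t1.png",cv2.resize(a,None,fx=5,fy=5,interpolation=cv2.INTER_CUBIC))
E
```

```text
[ 521.15769588 -348.85415391   80.29569048] 0.16815501132721414 29.99914526939392
```

View pics/s1.png

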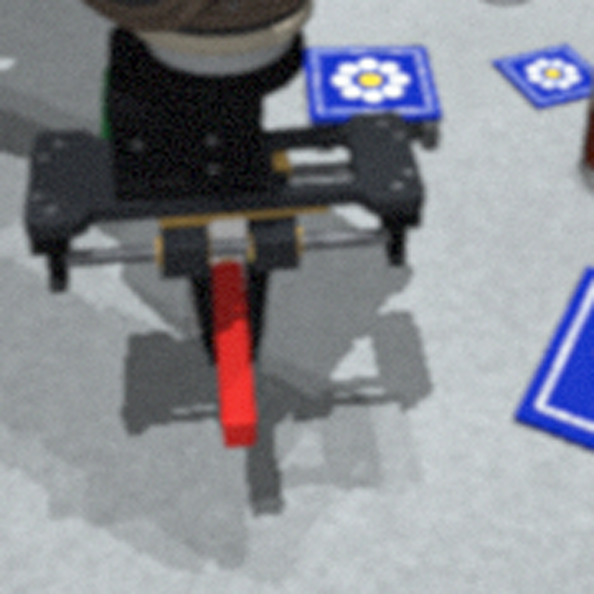

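View pics/t1.png

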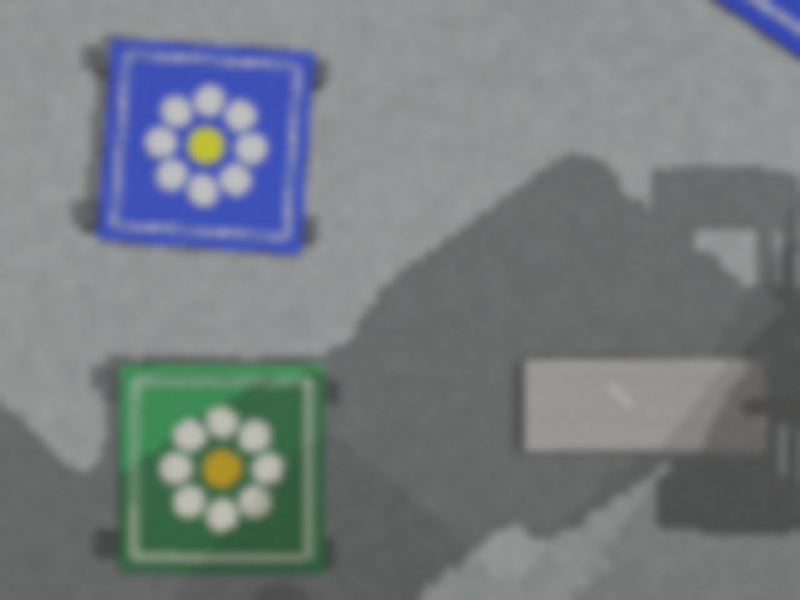

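The spatula is held level with its tip edge at top pixel (385,242–260). The dark rack's rail stubs give a yaw of about 85.4°, which agrees with the tile. I'll align with it.

Emit:
{"api": "carry_out", "payload": {"moves": [{"slide": [0, 0, 0], "spin": 0.063}, {"slide": [0, 0, 0], "spin": 0.063}, {"slide": [0.02, 0.03, 0], "spin": 0}, {"slide": [0.03, 0.045, 0], "spin": 0}, {"slide": [0.03, 0.05, 0], "spin": 0}, {"slide": [0.03, 0.05, 0], "spin": 0}, {"slide": [0.03, 0.05, 0.02], "spin": 0}, {"slide": [0.022, 0.03, 0.03], "spin": 0}, {"slide": [0, 0, 0.021], "spin": 0}, {"slide": [0, 0, 0], "spin": 0}, {"slide": [0, 0, 0], "spin": 0}, {"slide": [0, 0, 0], "spin": 0}]}}

```text
t: 5.83
eef_pos: [627.7, -293.1, 52.6]
tcp_rot: [-3.141, -0.0, 1.491]
ft_force: [-0.1, 0.4, -1.5]
opening: 0.167
grip_force: 30.0
```

```bash
python3 - <<'E'
from h import *
from cell import *
import pickle
s=state();print(s["eef_pos"],s["tcp_rot"])
D={n:read_camera(n) for n in("top","side")};pickle.dump(D,open("d2.pkl","wb"))
a=D["side"]["color"][190:290,270:400][...,::-1]
b=D["top"]["color"][165:265,290:420][...,::-1]
cv2.imwrite("pics/c2.png",cv2.resize(np.vstack([a[:40],b[:60]]),None,fx=6,fy=6,interpolation=cv2.INTER_CUBIC))
E
```

```text
[ 627.66024907 -293.10778061   52.5641398 ] [-3.14107413e+00 -3.38234856e-05  1.49114270e+00]
```

View pics/c2.png

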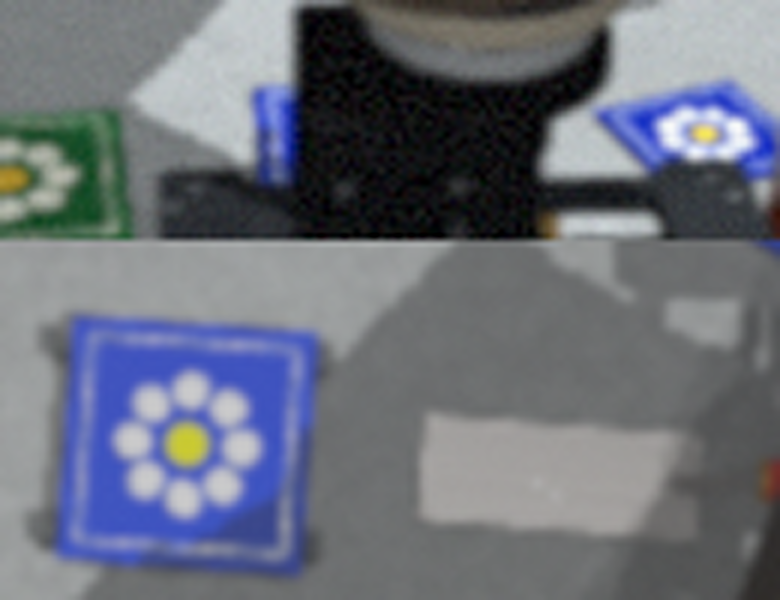

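The blade's centre line points at the tile centre (px 187,442 in the crop) to within about 2 mm and is parallel to the rails. Now inserting.

Emit:
{"api": "carry_out", "payload": {"moves": [{"slide": [0.015, 0, 0], "spin": 0}, {"slide": [0.02, 0, 0], "spin": 0}, {"slide": [0.025, 0, 0], "spin": 0}, {"slide": [0.025, 0, 0], "spin": 0}, {"slide": [0.025, 0, 0], "spin": 0}, {"slide": [0.025, 0, 0], "spin": 0}, {"slide": [0.025, 0, 0], "spin": 0}, {"slide": [0.02, 0, 0], "spin": 0}, {"slide": [0, 0, 0], "spin": 0}]}}

```text
t: 6.68
eef_pos: [634.2, -218.9, 52.7]
tcp_rot: [-3.141, -0.0, 1.493]
ft_force: [0.1, -1.0, -1.2]
opening: 0.167
grip_force: 30.0
```

Emit:
{"api": "carry_out", "payload": {"moves": [{"slide": [0.02, 0, 0], "spin": 0}, {"slide": [0.025, 0, 0], "spin": 0}, {"slide": [0.025, 0, 0], "spin": 0}, {"slide": [0.025, 0, 0], "spin": 0}, {"slide": [0.025, 0, 0], "spin": 0}, {"slide": [0.02, 0, 0], "spin": 0}, {"slide": [0.02, 0, 0], "spin": 0}, {"slide": [0.012, 0, 0], "spin": 0}, {"slide": [0, 0, 0], "spin": 0}, {"slide": [0, 0, 0], "spin": 0}]}}

```text
t: 7.52
eef_pos: [639.5, -152.1, 52.6]
tcp_rot: [3.142, 0.0, 1.492]
ft_force: [-0.2, -0.4, -1.7]
opening: 0.165
grip_force: 30.0
```

Emit:
{"api": "carry_out", "payload": {"moves": [{"slide": [0, 0, -0.01], "spin": 0}, {"slide": [0, 0, -0.006], "spin": 0}, {"slide": [0, 0, -0.004], "spin": 0}, {"slide": [0, 0, -0.004], "spin": 0}, {"slide": [0, 0, -0.005], "spin": 0}, {"slide": [0, 0, -0.008], "spin": 0}, {"slide": [0, 0, -0.012], "spin": 0}, {"slide": [0, 0, -0.015], "spin": 0}, {"slide": [0, 0, -0.02], "spin": 0}, {"slide": [0, 0, -0.02], "spin": 0}, {"slide": [0, 0, -0.015], "spin": 0}, {"slide": [0, 0, -0.006], "spin": 0}]}}

```text
t: 8.52
eef_pos: [639.9, -152.3, 104.2]
tcp_rot: [3.14, 0.001, 1.492]
ft_force: [0.3, -0.6, -2.3]
opening: 0.166
grip_force: 30.0
```

Emit:
{"api": "carry_out", "payload": {"moves": [{"slide": [0, 0, 0], "spin": 0}, {"slide": [0, 0, 0], "spin": 0}, {"slide": [0, 0, 0], "spin": 0}]}}

```text
t: 8.77
eef_pos: [639.2, -152.1, 102.3]
tcp_rot: [-3.141, -0.0, 1.492]
ft_force: [-0.3, -0.9, -2.3]
opening: 0.167
grip_force: 30.0
```

```bash
python3 - <<'E'
from h import *
from cell import *
import pickle
D={n:read_camera(n) for n in("top","side")};pickle.dump(D,open("d3.pkl","wb"))
c=D["top"];z=68
print(rect(c,(280,150,360,240),z,lambda h:(h[...,0]>=100)&(h[...,0]<=130)&(h[...,1]>90)))
a=D["side"]["color"][160:260,250:400][...,::-1]
b=c["color"][150:250,280:430][...,::-1]
cv2.imwrite("pics/c3.png",cv2.resize(np.vstack([a[:],b[:100]])[:200],None,fx=3,fy=3,interpolation=cv2.INTER_CUBIC))
E
```

```text
((648.2317504882812, -31.23431396484375), (101.63798522949219, 100.48112487792969), 85.75682830810547)
```

View pics/c3.png

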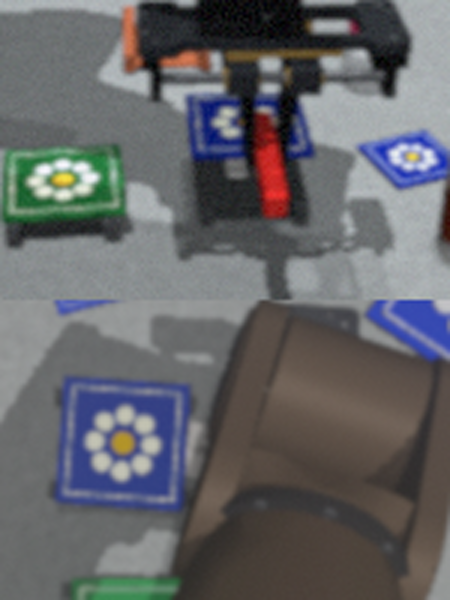

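The tile sits level on the blade, clear of the dark rack (top crop: tile centre at about (123,442)). Carrying it over.

Emit:
{"api": "carry_out", "payload": {"moves": [{"slide": [0.01, -0.0022, 0], "spin": -0.007}, {"slide": [0.02, -0.0044, 0], "spin": -0.007}, {"slide": [0.03, -0.0067, 0], "spin": 0}, {"slide": [0.04, -0.0089, 0], "spin": 0}, {"slide": [0.05, -0.0111, 0], "spin": 0}, {"slide": [0.05, -0.0111, 0], "spin": 0}, {"slide": [0.05, -0.0111, 0], "spin": 0}, {"slide": [0.05, -0.0111, 0], "spin": 0}, {"slide": [0.05, -0.0111, 0], "spin": 0}, {"slide": [0.05, -0.0111, 0], "spin": 0}, {"slide": [0.05, -0.0111, 0], "spin": 0}, {"slide": [0.05, -0.0111, 0], "spin": 0}]}}

```text
t: 9.87
eef_pos: [608.6, 53.0, 102.7]
tcp_rot: [-3.141, -0.0, 1.5]
ft_force: [0.9, 0.8, -2.3]
opening: 0.165
grip_force: 30.0
```

Emit:
{"api": "carry_out", "payload": {"moves": [{"slide": [0.04, -0.009, 0], "spin": 0}, {"slide": [0.035, -0.009, 0], "spin": 0}, {"slide": [0.03, -0.007, 0], "spin": 0}, {"slide": [0.02, -0.005, 0], "spin": 0}, {"slide": [0.01, -0.003, 0], "spin": 0}, {"slide": [0, 0, 0], "spin": 0}, {"slide": [0, 0, 0], "spin": 0}]}}

```text
t: 10.45
eef_pos: [600.3, 105.0, 102.6]
tcp_rot: [3.141, 0.0, 1.499]
ft_force: [0.8, -0.2, -2.3]
opening: 0.163
grip_force: 30.0
```

```bash
python3 - <<'E'
from h import *
from cell import *
import pickle
s=state();print(s["eef_pos"],s["tcp_rot"])
D={n:read_camera(n) for n in("top","side")};pickle.dump(D,open("d4.pkl","wb"))
print(rect(D["top"],(150,130,300,290),68,lambda h:(h[...,0]>=100)&(h[...,0]<=130)&(h[...,1]>90)))
E
```

```text
[600.32685684 105.03666724 102.60015485] [3.14149127e+00 1.73586662e-04 1.49897018e+00]
((782.483154296875, 27.009899139404297), (57.58199691772461, 16.429203033447266), 0.09010371565818787)
```

```bash
python3 - <<'E'
import pickle,cv2,numpy as np
D=pickle.load(open("d4.pkl","rb"))
a=D["side"]["color"][120:260,210:410][...,::-1];b=D["top"]["color"][140:280,130:330][...,::-1]
cv2.imwrite("pics/c4.png",cv2.resize(np.hstack([a,b]),None,fx=2,fy=2,interpolation=cv2.INTER_CUBIC))
E
```

```text
(no output)
```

View pics/c4.png

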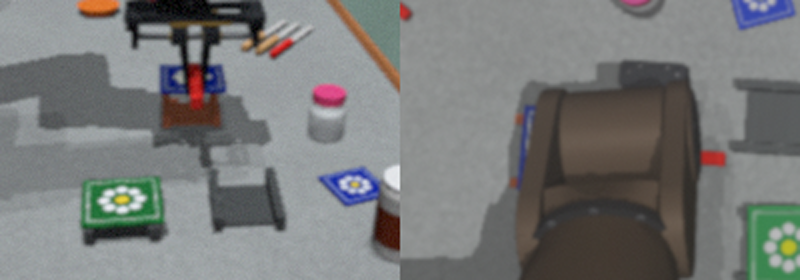

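The tile is still square on the blade over the terracotta rack in the side view (tile ~ (192,80) in the crop); the arm hides it from above. Finishing the position, then lowering.

Emit:
{"api": "carry_out", "payload": {"moves": [{"slide": [0.01, -0.002, 0], "spin": 0}, {"slide": [0.016, -0.002, 0], "spin": 0}, {"slide": [0.0115, -0.002, 0], "spin": 0}, {"slide": [0, 0, 0], "spin": 0}, {"slide": [0, 0, 0.015], "spin": 0}, {"slide": [0, 0, 0.02], "spin": 0}, {"slide": [0, 0, 0.02], "spin": 0}, {"slide": [0, 0, 0.015], "spin": 0}, {"slide": [0, 0, 0.008], "spin": 0}, {"slide": [0, 0, 0], "spin": 0}]}}

```text
t: 11.38
eef_pos: [598.5, 120.2, 70.2]
tcp_rot: [-3.14, 0.0, 1.499]
ft_force: [-0.8, -0.1, -1.7]
opening: 0.169
grip_force: 30.0
```

```bash
python3 - <<'E'
import cv2,pickle
from cell import *
s=state();print(s["eef_pos"],s["tcp_rot"],s["ft_force"])
c=read_camera("wrist");pickle.dump(c,open("d5.pkl","wb"))
cv2.imwrite("pics/w5.png",c["color"][...,::-1])
E
```

```text
[598.50866066 120.24207871  70.20956948] [-3.13984753e+00  3.87295690e-04  1.49884497e+00] [-0.8168837  -0.10008832 -1.74823389]
```

View pics/w5.png

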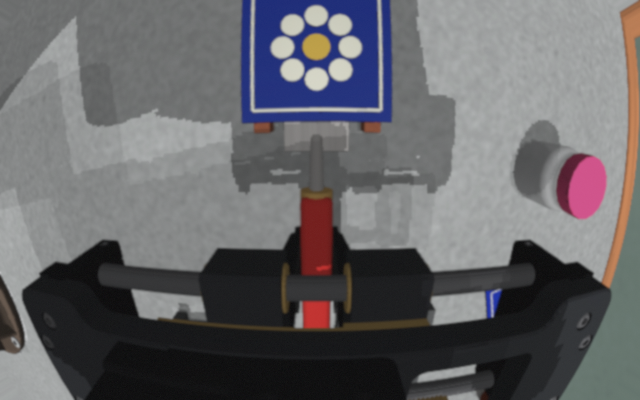

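The wrist view shows the tile edges (242–391) centred over the rail stubs (263 and 372), with about 8 mm of rail protruding, as it should. Lowering.

Emit:
{"api": "carry_out", "payload": {"moves": [{"slide": [0, 0, 0.006], "spin": 0}, {"slide": [0, 0, 0.006], "spin": 0}, {"slide": [0, 0, 0.005], "spin": 0}, {"slide": [0, 0, 0.004], "spin": 0}, {"slide": [0, 0, 0.004], "spin": 0}, {"slide": [0, 0, 0.004], "spin": 0}, {"slide": [0, 0, 0.005], "spin": 0}, {"slide": [0, 0, 0.006], "spin": 0}, {"slide": [0, 0, 0.005], "spin": 0}, {"slide": [0, 0, 0], "spin": 0}, {"slide": [0, 0, 0], "spin": 0}]}}

```text
t: 12.35
eef_pos: [598.9, 120.4, 53.3]
tcp_rot: [-3.141, 0.0, 1.499]
ft_force: [-0.7, 0.2, -0.9]
opening: 0.167
grip_force: 30.0
```

Emit:
{"api": "carry_out", "payload": {"moves": [{"slide": [-0.01, 0, 0], "spin": 0}, {"slide": [-0.015, 0, 0], "spin": 0}, {"slide": [-0.01, 0, 0], "spin": 0}, {"slide": [0, 0, 0], "spin": 0}]}}

```text
t: 12.68
eef_pos: [597.9, 105.4, 53.5]
tcp_rot: [3.142, 0.0, 1.498]
ft_force: [0.2, 0.4, -1.4]
opening: 0.165
grip_force: 30.0
```

Emit:
{"api": "carry_out", "payload": {"moves": [{"slide": [-0.02, 0, 0], "spin": 0}, {"slide": [-0.035, 0, 0], "spin": 0}, {"slide": [-0.035, 0, 0], "spin": 0}, {"slide": [-0.035, 0, 0], "spin": 0}, {"slide": [-0.035, 0, 0], "spin": 0}, {"slide": [-0.035, 0, 0], "spin": 0}, {"slide": [-0.035, 0, 0], "spin": 0}, {"slide": [-0.035, 0, 0], "spin": 0}, {"slide": [-0.025, 0, 0], "spin": 0}, {"slide": [-0.01, -0.0175, 0], "spin": 0}, {"slide": [0, -0.02, 0], "spin": 0}, {"slide": [0, 0, 0], "spin": 0}]}}

```text
t: 13.68
eef_pos: [572.4, -11.9, 53.3]
tcp_rot: [-3.14, -0.0, 1.499]
ft_force: [0.4, 0.3, -2.0]
opening: 0.164
grip_force: 30.0
```

Emit:
{"api": "carry_out", "payload": {"moves": [{"slide": [0, 0, 0.01], "spin": 0}, {"slide": [0, 0, 0.01], "spin": 0}, {"slide": [0, 0, 0.005], "spin": 0}, {"slide": [0, 0, 0.003], "spin": 0}, {"slide": [0, 0, 0.002], "spin": 0}, {"slide": [0, 0, 0], "spin": 0}, {"slide": [0, 0, 0], "spin": 0}]}}

```text
t: 14.27
eef_pos: [574.4, -12.1, 41.4]
tcp_rot: [-3.142, 0.0, 1.499]
ft_force: [-0.3, -0.8, -1.0]
opening: 0.167
grip_force: 30.0
```

Emit:
{"api": "carry_out", "payload": {"hand": 0.5, "moves": [{"slide": [0, 0, 0], "spin": 0}, {"slide": [0, 0, 0], "spin": 0}, {"slide": [0, 0, 0], "spin": 0}, {"slide": [0, 0, 0], "spin": 0}, {"slide": [0, 0, 0], "spin": 0}, {"slide": [0, 0, 0], "spin": 0}, {"slide": [0, 0, 0], "spin": 0}, {"slide": [0, 0, 0], "spin": 0}]}}

```text
t: 14.93
eef_pos: [574.4, -12.2, 41.4]
tcp_rot: [-3.142, 0.0, 1.499]
ft_force: [1.2, 0.1, 0.5]
opening: 0.499
grip_force: 0.0
```

Emit:
{"api": "carry_out", "payload": {"moves": [{"slide": [0, 0, -0.03], "spin": 0}, {"slide": [0, 0, -0.06], "spin": 0}, {"slide": [0, 0, -0.08], "spin": 0}, {"slide": [0, 0, -0.08], "spin": 0}, {"slide": [-0.09, 0, -0.04], "spin": 0}, {"slide": [-0.09, 0, 0], "spin": 0}, {"slide": [-0.09, 0, 0], "spin": 0}, {"slide": [-0.09, 0, 0], "spin": 0}, {"slide": [-0.09, 0, 0], "spin": 0}, {"slide": [-0.09, 0, 0], "spin": 0}, {"slide": [0, 0, 0], "spin": 0}, {"slide": [0, 0, 0], "spin": 0}]}}

```text
t: 15.93
eef_pos: [558.4, -229.2, 157.2]
tcp_rot: [-3.141, -0.0, 1.496]
ft_force: [-0.4, -1.0, 0.1]
opening: 0.5
grip_force: 0.0
```

```bash
python3 - <<'E'
from h import *
from cell import *
s=state();print(s["eef_pos"],s["opening"])
c=read_camera("top");d=read_camera("side")
print(rect(c,(150,150,280,270),28,lambda h:(h[...,0]>=100)&(h[...,0]<=130)&(h[...,1]>90)))
print("green",rect(c,(295,232,355,295),28,lambda h:(h[...,0]>=45)&(h[...,0]<=85)&(h[...,1]>90)))
a=d["color"][130:270,210:410][...,::-1];b=c["color"][160:300,170:370][...,::-1]
cv2.imwrite("pics/c6.png",cv2.resize(np.hstack([a,b]),None,fx=2,fy=2,interpolation=cv2.INTER_CUBIC))
E
```

```text
[ 558.38337595 -229.22981988  157.16184903] 0.4997022943571073
((607.4163818359375, 240.85317993164062), (100.3429946899414, 99.91045379638672), 86.23207092285156)
green ((491.9232177734375, -38.606441497802734), (77.39796447753906, 77.81961822509766), 89.87214660644531)
```

View pics/c6.png

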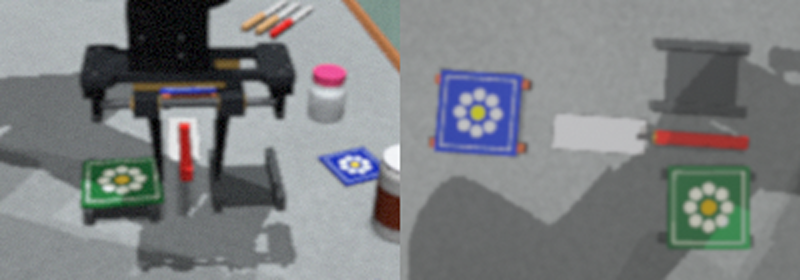

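The tile is centred on the terracotta rack, at (607.4, 240.9) against a rack centre of about (607, 241). The spatula lies flat between the racks with its blade tip about 40 mm from the tile, and the green tile is unmoved. Handing in.

```bash
python3 -c "from cell import *;print(job_done())"
```

```text
the job is handed in; nothing more can be done
None
```

The job is handed in (no verdict was returned): the last top view put the blue tile within about 1 mm and 1° of the terracotta rack's centre and axis, with the spatula flat about 130 mm from it and the green tile still in place.

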